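# Hold the fuse box against the sprung stop for the screws

### The job

Press the clear lid of the moped fuse box straight down until it is fully home, then set the box on the bed of the steel jig with its flat front end square and centred against the sprung stop plate. Push it steadily against the plate so that the pointer on the jig stands midway between its two ribs (about 9 N), never so hard that the plate bottoms out, and finish while still holding it there on the bed with that push, so the mechanic can drive the screws. Leave the brake pads, washer cup and torque wrench where they are.

Things in the scene. Friction and masses are not known exactly. Their poses are not given: they have to be found in the camera images.
- fusebox_center (a point): Centre, half-way up, of the loose black fuse box, 72 mm long (its x), 46 mm wide (its y) and 44 mm high without its lid, 0.13 to 0.21 kg with its lid, Its x axis points to the flat front end (two brass inserts), 36 mm from this point; at the rear end (-x) a grey plug shroud 26 mm wide sticks out 14 mm, 6 to 22 mm above the underside. z is up. The long sides are flat. It starts upright on the bench, front end turned away from the robot.
- fusebox_front (a point): Centre of the flat front end of the fuse box, 22 mm above its underside; the axes are those of the box.
- lid_top (a point): Centre of the top of the clear plastic lid that sits in the mouth of the fuse box. The top is a flat 60 x 34 mm; a lip of 68 x 42 mm with a white edge lies 12 mm below it and rests on the box's rim when the lid is home. The lid can only slide straight down; with the lid home the top is 56 mm above the box's underside, at the start it is 6 to 8 mm higher.
- lid (a joint): How far the lid has been pressed down, m: 0 is 8 mm proud of home, 0.008 is fully home. Starts at 0 to 0.002. It moves stiffly, at about 8 N, and stays where it is left.
- jig: The steel jig, screwed to the bench. Origin on the bench top, under the place for the box; x points along the bed to the stop plate, roughly away from the robot, z up. The flat bed is 6 mm thick, 110 mm wide (y) and runs from x = -90 mm to the grey spring housing (x = 66 to 106 mm, 90 mm wide, top 46 mm above the bench).
- stop_face (a point): Centre of the front face of the sprung stop plate, 28 mm above the bench top (22 mm above the bed); x (as the jig's) points into the plate. The plate is 80 mm wide and 40 mm high, has two screw holes, and slides back along the jig's x. With nothing pushing it, the face is at x = 30 mm in the jig.
- stop_plate (a joint): How far the stop plate is pushed back, m: 0 untouched, 0.024 bottomed out. The push needed is 3 N + 500 N/m x this value (9 N at 0.012). A pointer on top of the plate moves over the housing and stands at the first rib at 0.006 (6 N), at the second at 0.018 (12 N).
- fusebox: The whole fuse box, with its origin at the centre of its underside, axes as above.
- brake_pad_a: Bystander: copper-faced brake pad on a dark steel back, 60 x 50 x 11 mm, flat on the bench; origin at its underside.
- brake_pad_b: Bystander: the second brake pad, like the first.
- washer_cup: Bystander: zinc cup, 70 mm across, 55 mm high; origin at its underside.
- torque_wrench: Bystander: steel torque wrench 0.38 m long, about 30 mm high (40 mm at its square drive), lying along y beyond the work; its origin is at mid-length, on the bench top.
There are look-alikes about, which are no part of the job. Leave any green or purple look-alike of the fusebox alone. Of the things that look like the jig, take the one that is nearest to the robot's base at the start.

How it is judged:
By the outcome, as a careful person would: the job done as asked, in the order asked, and still so for the second after the job is handed in, while the arm keeps its last pose, push and grip.
It also fails if it takes over 51 s, if anything falls off the work surface, if the arm or the gripper's body presses on something with over 40 N, if the wrist force passes 120 N, or if a joint passes its speed limit or range.

### The arm

A 6-joint arm with a two-finger parallel gripper is mounted at the origin on the work surface. World frame = base frame: x ahead of the robot, y to its left, z up, the work surface at z = 0. Lengths are in m, angles in degrees, forces in N, time in s.
With the tool pointing down it reaches from about 0.4 to 0.925 m from the base axis. Payload 12.5 kg.
Tool frame: the origin (TCP) lies midway between the tips of the shut fingers; the grasp point (between the pads) lies 19 mm behind it; z points along the fingers, y is the line along which they close (so a half turn about z gives the same grasp; the last joint's range is limited). The gripper opens to 95 mm and grips with 3 to 60 N. Pads are 20 mm wide; open, the fingers measure 119 mm over their backs; the gripper's body (75 mm by 180 mm) begins 59 mm behind the grasp point.
Start: joints at [60.069, 28.126, 89.318, -0, 62.55, -6.05], TCP at [0.253, 0.572, 0.215] pointing down, gripper open.
Joint ranges: [-177.58, 177.58], [-47.91, 125.51], [2.72, 160], [-65.01, 245.01], [3.68, 167.84], [-153.87, 153.87]. Speed limits (degrees/s): [127.2, 127.2, 159.86, 180, 180, 180].

### API

Orientations are given as a 3x3 rotation matrix whose columns are the frame's x, y, z axes.
In Python, from bench import r gives the robot as it stands.
- The arm moves only by the shell command python3 -m crank 'ROWS' [OPENING] [FORCE]. ROWS is JSON, a list of rows, each a list of 6 numbers: the shift along the tool's x, y, z in mm, then the turn, a rotation vector about the tool's x, y, z in degrees. In form: [[dx, dy, dz, ax, ay, az], ...]. A call has 1 to 8 rows; each row is the pose to reach, as a shift and turn from the pose commanded when the call began, along the tool's axes at that moment; what a row does not reach only later rows make up. A row lasts 1/12 s, in which the tool goes at most 41.7 mm and 7.16 degrees, less where a joint would pass 70% of its speed; a pose out of reach is approached as far as the arm can. A call with a gripper value outside its range is refused whole. OPENING is the finger opening in mm, from 0 to 95.1, set as the call begins (- or left out, the last holds). The fingers move at their own pace and stop on an object; FORCE is the grip in N (left out, the last holds). Time passes only in rows, so rows that repeat a pose let the fingers close. It gives the time, the measured TCP pose, the force, the opening and the grip force at its end, in the units of the state.
- r.sense(): the state, without advancing time (a new reading comes with each control period).
- r.snapshot(name): name is "scene" or "top"; returns the picture (420x560x3 uint8, red, green, blue); there is no depth.
- r.calibration(name): a dict with "fovy" (degrees; the focal length in pixels is half the picture's height over the tangent of half this angle, whatever the lens; pixels are square), "cx", "cy" (the principal point, pixels), "R" (3x3) and "t" (3): a world point X has camera coordinates R X + t. Camera axes: x right, y down, z forward; pixel columns grow to the right and rows downward; lengths in m; the calibration is good to about 2 mm. A picture is of the moment at which its call begins. calibration takes no time and is no camera call.
- r.sign_off(): hands the job in; it is judged then, once.
Trained networks look in the newest picture that a camera, given by its name, has taken for a name from the list of things; names that differ only in an ending like _2 or _b are one class to them, and where a whole thing is asked for, a point or a joint stands for the part that bears it (a point fixed in the world has none). Each returns a list of dicts, best first, with "conf" (0 to 1); they miss things now and then, are a little off and sometimes report something else, mostly with a low value. They report only what shows in the picture. A call takes as long as a camera call. They do not tell look-alikes from the thing itself.
- r.search_frame(camera, label): "location" ([row, column] in pixels, amid what is visible of it).
- r.tip_of(camera, label): "location" ([row, column] in pixels: a listed point, or the origin of a listed thing).
The state is a dict: "time": time; "joints": joint angles; "joint_vel": joint speeds; "joint_torque": joint torques, N m; "ee_pos": TCP position; "eef_rot": TCP orientation; "wrist_force": force on the tool from outside, world axes, zero at the start; "torque": the same for the moment, N m; "finger_gap": finger opening in m; "grip_force": force on a finger pad.
Only numpy, scipy, OpenCV 4.12 (cv2) and the standard library are available. Lean on these libraries where they do the work, as an engineer would, in place of code of your own. Each camera call takes 0.05 s, during which the arm holds its last target. There are 200 camera calls.

## Working session

There is one attempt and no reset: what is moved stays moved. The work goes in short steps, Python scripts to look and compute and a shell command to move; the robot and the scene stay as the last step left them, time stands still between calls to the robot, and variables do not carry over. Pictures are saved under pics/ and viewed, at most 10 in all, crops included, and the job is handed in when it is done.

```bash
ls; mkdir -p pics
cat > h.py <<'E'
import numpy as np, cv2
from bench import r
def cal(n):
    c=r.calibration(n); f=210/np.tan(np.radians(c["fovy"])/2); return f,c["cx"],c["cy"],np.array(c["R"]),np.array(c["t"])
def pix2w(n,rc,z):
    f,cx,cy,R,t=cal(n); d=R.T@np.array([(rc[1]-cx)/f,(rc[0]-cy)/f,1]); o=-R.T@t
    return o+d*(z-o[2])/d[2]
def w2pix(n,X):
    f,cx,cy,R,t=cal(n); p=R@np.array(X)+t; return np.array([cy+f*p[1]/p[2],cx+f*p[0]/p[2]])
def tri(a,b):
    A=[];B=[]
    for n,rc in (("scene",a),("top",b)):
        f,cx,cy,R,t=cal(n); d=R.T@np.array([(rc[1]-cx)/f,(rc[0]-cy)/f,1]); d/=np.linalg.norm(d); P=np.eye(3)-np.outer(d,d); A.append(P);B.append(P@(-R.T@t))
    X=np.linalg.solve(sum(A),sum(B)); return X
def snap(n,f):
    im=r.snapshot(n); cv2.imwrite(f"pics/{f}.png",cv2.cvtColor(np.ascontiguousarray(im),cv2.COLOR_RGB2BGR)); return im
E
python3 - <<'E'
from h import *
s=r.sense(); print(s)
for n in ("scene","top"):
    snap(n,n+"0"); c=cal(n); print(n,c[0],c[1:3],(-c[3].T@c[4]).round(3))
    for l in ("fusebox_center","fusebox_front","lid_top","fusebox","jig","stop_face"):
        print(l,[(np.round(d["location"],1).tolist(),round(d["conf"],2)) for d in r.tip_of(n,l)])
E
cat h.py | head -0; cd pics; python3 -c "
import cv2,numpy as np
"
```

```text
pics
{'time': 0.0, 'joints': array([ 6.00696546e+01,  2.81643215e+01,  8.93479160e+01, -6.27586112e-04,
        6.25501710e+01, -6.04907835e+00]), 'joint_vel': array([ 0.09421075, -0.0475217 , -0.17911678, -0.1094668 , -0.01574045,
       -0.08432987]), 'joint_torque': array([-6.23500637e-04, -6.12625122e+01, -2.58183521e+01,  6.92400662e-02,
        4.82576201e-02, -1.35636601e-04]), 'ee_pos': array([0.25287984, 0.57130595, 0.21407314]), 'eef_rot': array([[-9.14388386e-01,  4.04837737e-01, -5.35045213e-04],
       [ 4.04838077e-01,  9.14387900e-01, -9.48814339e-04],
       [ 1.05123019e-04, -1.08419149e-03, -9.99999407e-01]]), 'wrist_force': array([-0.10872744,  0.19148429, -0.05415168]), 'torque': array([-0.01411606,  0.05168742,  0.00114626]), 'grip_force': 0.0, 'finger_gap': 0.09487364695414215}
scene 387.8357715083499 (279.64668087767785, 199.33596007309038) [1.015 0.134 0.725]
fusebox_center [([147.1, 300.3], 0.81), ([175.0, 252.9], 0.75), ([220.6, 243.5], 0.7)]
fusebox_front [([220.2, 263.4], 0.82), ([186.7, 248.6], 0.69), ([157.8, 294.9], 0.62), ([323.5, 262.8], 0.47), ([165.
[... 241 characters left out ...]
73.9], 0.69)]
stop_face [([274.7, 404.4], 0.71), ([188.0, 163.6], 0.7)]
top 405.47266221569924 (289.34901254844334, 203.5140289693634) [ 0.52  -0.072  0.974]
fusebox_center [([249.7, 349.6], 0.71), ([309.0, 317.6], 0.71), ([197.4, 331.8], 0.67)]
fusebox_front [([292.1, 316.3], 0.82), ([208.2, 315.5], 0.62), ([232.1, 342.1], 0.55), ([251.8, 350.1], 0.45), ([245.8, 345.6], 0.2)]
lid_top [([194.5, 328.6], 0.76), ([254.2, 351.3], 0.63), ([309.3, 318.8], 0.59), ([161.8, 267.0], 0.57), ([248.8, 348.5], 0.25)]
fusebox [([305.2, 315.5], 0.81), ([246.5, 347.1], 0.8), ([200.8, 321.4], 0.66), ([274.8, 265.3], 0.52)]
jig [([222.5, 186.0], 0.71)]
stop_face [([195.7, 417.5], 0.79), ([205.7, 184.9], 0.72)]
```

View pics/scene0.png

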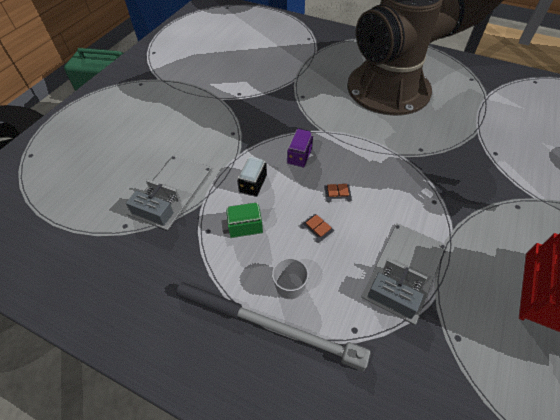

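View pics/top0.png

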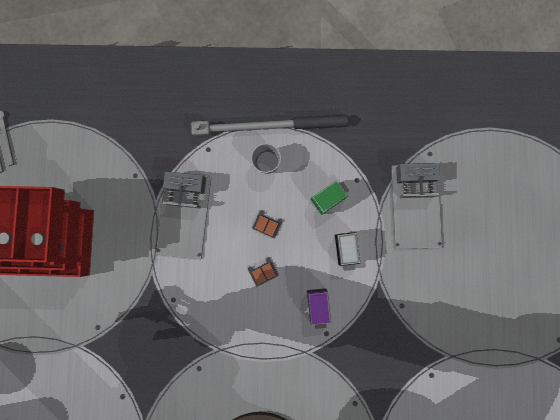

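The scene view shows the black box with its clear lid near (178,252). The green look-alike is at (220,243) and the purple one at (147,300). One jig is at (275,400) and another at (195,165). In the top view the black box is at (249,348), and the jigs are at (210,185) and (205,418).

Run:
```python
from h import *
for rc in ([222.5,186],[207,418]): p=pix2w("top",rc,0.006); print("jig?",p.round(4),np.hypot(*p[:2]))
print("jig scene",pix2w("scene",[267.9,405],.006).round(4),pix2w("scene",[186.4,173.9],.006).round(4))
print("stop tri",tri([274.7,404.4],[205.7,184.9]).round(4))
print("ctr",tri([175.,252.9],[249.7,349.6]).round(4),"lid",tri([167.5,250.6],[248.8,348.5]).round(4),"front",tri([186.7,248.6],[232.1,342.1]).round(4),"fb",tri([183.4,254.4],[246.5,347.1]).round(4), pix2w("top",[246.5,347.1],0).round(4))
a=cv2.imread("pics/top0.png"); b=cv2.imread("pics/scene0.png")
z=lambda im,r0,c0,h,w,k: cv2.resize(im[r0:r0+h,c0:c0+w],None,fx=k,fy=k,interpolation=cv2.INTER_CUBIC)
A=np.hstack([z(a,160,150,110,70,5),z(a,220,320,55,40,10)[:550]])
cv2.imwrite("pics/c1.png",A)
B=np.hstack([z(b,220,350,110,85,5),z(b,150,230,55,37,10)]); cv2.imwrite("pics/c2.png",B);print(A.shape,B.shape)
```

```text
jig? [0.5561 0.1914 0.006 ] 0.5881009306939842
jig? [ 0.606  -0.3618  0.006 ] 0.7057733073177803
jig scene [0.571  0.1994 0.006 ] [ 0.5959 -0.3559  0.006 ]
stop tri [0.5946 0.1972 0.0167]
ctr [ 0.4999 -0.1944  0.028 ] lid [ 0.5042 -0.1914  0.0597] front [ 0.5414 -0.1787  0.0376] fb [ 0.5063 -0.19    0.0062] [ 0.5082 -0.1951  0.    ]
(550, 750, 3) (550, 795, 3)
```

View pics/c1.png

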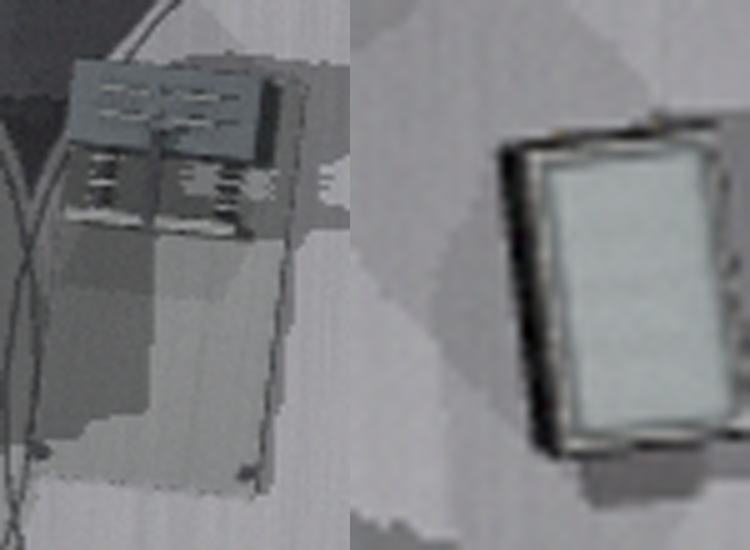

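View pics/c2.png

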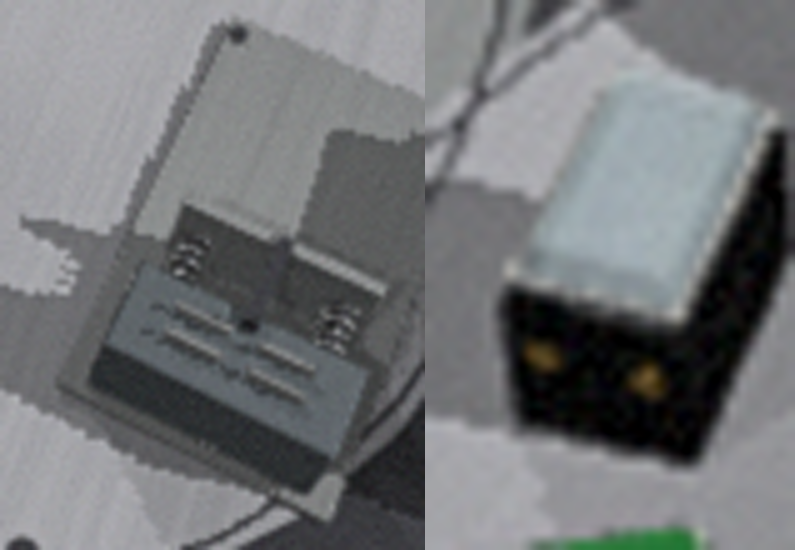

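```bash
cat > fit.py <<'E'
from h import *
from scipy.optimize import least_squares
def px(p,k,r0,c0,off): return [(p[1]+.5)/k-.5+r0,(p[0]-off+.5)/k-.5+c0]
def fit(obs,x0):
    def P(q,m): c,s=np.cos(q[2]),np.sin(q[2]); return [q[0]+c*m[0]-s*m[1],q[1]+s*m[0]+c*m[1],m[2]]
    f=lambda q:np.concatenate([w2pix(n,P(q,m))-rc for n,rc,m in obs])
    s=least_squares(f,x0,loss="soft_l1",x_scale=[.1,.1,1]); 
    print(s.x[:2].round(4),np.degrees(s.x[2]).round(2)); print(f(s.x).reshape(-1,2).round(1).tolist()); return s.x
E
python3 - <<'E'
from fit import *
T=lambda p,*m:("top",px(p,5,160,150,0),np.array(m)/1e3)
S=lambda p,*m:("scene",px(p,5,220,350,0),np.array(m)/1e3)
jt=[T((68,137),66,45,46),T((255,162),66,-45,46),T((75,60),106,45,46),T((263,77),106,-45,46),T((262,495),-90,-55,6)]
js=[S((150,263),66,-45,46),S((370,365),66,45,46),S((93,375),106,-45,46),S((308,490),106,45,46),S((225,18),-90,-55,6)]
for o in (jt,js,jt+js): fit(o,[.56,.195,-.1])
T=lambda p,*m:("top",px(p,10,220,320,350),np.array(m)/1e3)
S=lambda p,*m:("scene",px(p,10,150,230,425),np.array(m)/1e3)
bt=[T((550,165),30,17,63),T((705,150),30,-17,63),T((725,415),-30,-17,63),T((580,430),-30,17,63),T((505,148),36,23,0),T((545,455),-36,23,0)]
bs=[S((503,283),36,-23,44),S((520,428),36,-23,0),S((697,465),36,23,0),S((690,325),36,23,44)]
for o in (bt,bs,bt+bs): fit(o,[.506,-.19,-.1])
E
```

```text
[0.5639 0.1984] -3.83
[[1.2, -0.7], [-0.4, 0.3], [-0.4, -0.1], [-0.4, 0.6], [0.4, -0.2]]
[0.5676 0.1993] -4.07
[[1.0, -2.9], [2.5, -1.0], [-4.4, 0.6], [-4.2, 4.7], [0.6, 0.1]]
[0.5651 0.1988] -3.93
[[0.6, -0.8], [-0.9, 0.2], [-1.0, -0.2], [-0.9, 0.6], [-0.1, -0.4], [-0.0, -2.7], [1.3, -0.8], [-5.5, 0.9], [-5.5, 4.9], [-0.3, 0.1]]
[ 0.5041 -0.1914] 7.3
[[0.0, 0.3], [-0.1, -0.1], [0.4, 1.1], [0.5, 0.4], [-0.3, -0.8], [-0.7, -1.4]]
[ 0.4975 -0.1936] 8.57
[[1.0, -0.2], [-1.6, -0.1], [-0.9, 0.3], [1.2, -0.0]]
[ 0.5029 -0.1912] 7.57
[[0.6, 0.1], [0.5, -0.2], [0.9, 1.1], [1.1, 0.3], [0.3, -1.0], [-0.1, -1.4], [2.7, -0.6], [0.1, -0.5], [1.1, -0.1], [3.3, -0.5]]
```

```bash
cat > go.py <<'E'
import sys
from h import *
from scipy.spatial.transform import Rotation as Ro
# target x y z(m) yaw of tool y axis (deg), tool down
def row(x,y,z,yaw):
    s=r.sense(); R=s["eef_rot"]; a=np.radians(yaw); Y=np.array([np.cos(a),np.sin(a),0]); Z=np.array([0,0,-1.]); X=np.cross(Y,Z)
    d=R.T@(np.array([x,y,z])-s["ee_pos"])*1e3; w=Ro.from_matrix(R.T@np.c_[X,Y,Z]).as_rotvec(degrees=True)
    print(round(s["time"],2),s["ee_pos"].round(4),"F",s["wrist_force"].round(1),"gap",round(s["finger_gap"],4),"grip",round(s["grip_force"],1)); print(d.round(1),w.round(2))
row(*map(float,sys.argv[1:5]))
E
python3 go.py 0.48 0.25 0.2 75; python3 go.py 0.504 -0.1915 0.12 97.5
```

```text
0.7 [0.253  0.5715 0.2147] F [0.4 0.1 0.2] gap 0.0952 grip 0.0
[-337.7 -202.1   14.6] [ 0.01  0.   -8.88]
0.7 [0.253  0.5715 0.2147] F [0.4 0.1 0.2] gap 0.0952 grip 0.0
[-538.4 -596.1   94.6] [ 1.000e-02  0.000e+00 -3.138e+01]
```

```bash
R='[-338,-202,15,0,0,-9]'; python3 -m crank '[[-338,-202,15,0,0,-9],[-338,-202,15,0,0,-9],[-338,-202,15,0,0,-9],[-338,-202,15,0,0,-9],[-338,-202,15,0,0,-9],[-338,-202,15,0,0,-9],[-338,-202,15,0,0,-9],[-338,-202,15,0,0,-9]]' 0 20; python3 go.py 0.504 -0.1915 0.1 97.5
```

```text
time: 1.37
ee_pos: [0.4456, 0.2986, 0.2022]
eef_rot: [[-0.967, 0.257, 0.001], [0.257, 0.967, 0.0], [-0.0, 0.0, -1.0]]
wrist_force: [1.3, 1.3, 0.9]
finger_gap: 0.0468
grip_force: 0.0
1.37 [0.4456 0.2986 0.2022] F [1.3 1.3 0.9] gap 0.0468 grip 0.0
[-182.2 -458.7  102. ] [ 2.000e-02  3.000e-02 -2.237e+01]
```

```bash
python3 -m crank '[[-182,-459,90,0,0,-22.4],[-182,-459,90,0,0,-22.4],[-182,-459,90,0,0,-22.4],[-182,-459,90,0,0,-22.4],[-182,-459,90,0,0,-22.4],[-182,-459,90,0,0,-22.4],[-182,-459,90,0,0,-22.4],[-182,-459,90,0,0,-22.4]]'; python3 go.py 0.504 -0.1915 0.1 97.5
```

```text
time: 2.03
ee_pos: [0.4821, -0.0156, 0.1443]
eef_rot: [[-0.991, -0.131, 0.001], [-0.131, 0.991, -0.0], [-0.001, -0.0, -1.0]]
wrist_force: [0.7, 0.5, -0.7]
finger_gap: 0.0006
grip_force: 0.0
2.03 [ 0.4821 -0.0156  0.1443] F [ 0.7  0.5 -0.7] gap 0.0006 grip 0.0
[   1.3 -177.2   44.3] [-0.01  0.04  0.02]
```

```bash
python3 -m crank '[[1,-177,44,0,0,0],[1,-177,44,0,0,0],[1,-177,44,0,0,0],[1,-177,44,0,0,0],[1,-177,44,0,0,0],[1,-177,44,0,0,0],[1,-177,44,0,0,0]]'
python3 - <<'E'
from h import *
snap("top","top1"); b=snap("scene","scene1")
a=cv2.imread("pics/top1.png"); b=cv2.imread("pics/scene1.png")
z=lambda im,r0,c0,h,w,k: cv2.resize(im[r0:r0+h,c0:c0+w],None,fx=k,fy=k,interpolation=cv2.INTER_CUBIC)
cv2.imwrite("pics/c3.png",np.hstack([z(a,205,300,80,80,5),z(b,130,220,80,80,5)]))
E
python3 go.py 0.504 -0.1915 0.056 97.5
```

```text
time: 2.62
ee_pos: [0.5039, -0.1892, 0.1001]
eef_rot: [[-0.992, -0.129, -0.001], [-0.129, 0.992, 0.001], [0.001, 0.001, -1.0]]
wrist_force: [0.6, 1.1, 0.4]
finger_gap: 0.0004
grip_force: 0.0
2.72 [ 0.5041 -0.1879  0.1007] F [ 0.9 -1.  -0.1] gap 0.0009 grip 0.0
[ 0.6 -3.6 44.7] [0.02 0.   0.07]
```

View pics/c3.png

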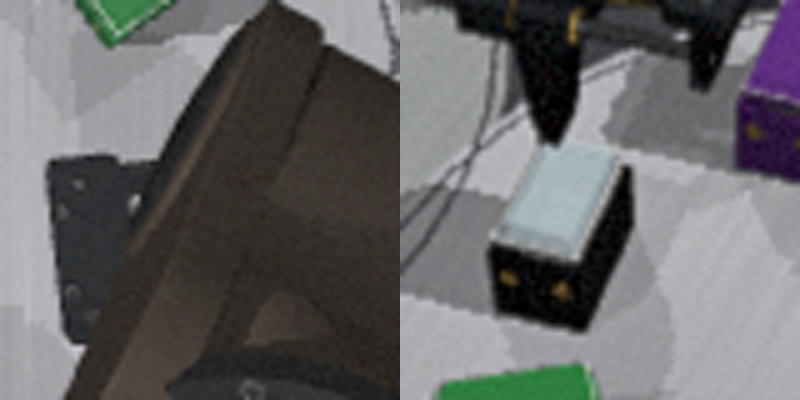

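The tip of the shut fingers shows in the scene crop at (555,140), which is scene pixel (158,251), just above and behind the lid. I'll check that against the TCP projection.

```bash
python3 - <<'E'
from h import *
print(w2pix("scene",[.504,-.189,.1]), w2pix("scene",[.504,-.1915,.063]))
E
python3 go.py 0.504 -0.1915 0.056 97.5
```

```text
[155.60988003 250.68512113] [166.49143486 250.79929842]
2.72 [ 0.5041 -0.1879  0.1007] F [ 0.9 -1.  -0.1] gap 0.0009 grip 0.0
[ 0.6 -3.6 44.7] [0.02 0.   0.07]
```

```bash
python3 -m crank '[[0,-3,20,0,0,0],[0,-3,32,0,0,0],[0,-3,35,0,0,0],[0,-3,37,0,0,0],[0,-3,39,0,0,0],[0,-3,41,0,0,0],[0,-3,42,0,0,0],[0,-3,42,0,0,0]]';  python3 go.py 0.504 -0.1915 0.056 97.5
```

```text
time: 3.38
ee_pos: [0.505, -0.1916, 0.0594]
eef_rot: [[-0.991, -0.131, 0.001], [-0.131, 0.991, -0.0], [-0.001, -0.0, -1.0]]
wrist_force: [-0.4, 2.2, 3.0]
finger_gap: 0.0004
grip_force: 1.7
3.38 [ 0.505  -0.1916  0.0594] F [-0.4  2.2  3. ] gap 0.0004 grip 1.7
[1.  0.2 3.4] [-0.02  0.06  0.05]
```

```bash
python3 -m crank '[[0,0,1,0,0,0],[0,0,2,0,0,0],[0,0,3,0,0,0],[0,0,4,0,0,0],[0,0,4,0,0,0]]';  python3 -m crank '[[0,0,0.5,0,0,0],[0,0,1,0,0,0],[0,0,1,0,0,0]]'
```

```text
time: 3.8
ee_pos: [0.505, -0.1914, 0.0562]
eef_rot: [[-0.991, -0.131, 0.001], [-0.131, 0.991, -0.0], [-0.001, -0.0, -1.0]]
wrist_force: [-2.7, 6.2, 16.2]
finger_gap: 0.0002
grip_force: 8.1
time: 4.05
ee_pos: [0.505, -0.1914, 0.056]
eef_rot: [[-0.991, -0.131, 0.002], [-0.131, 0.991, -0.0], [-0.002, -0.001, -1.0]]
wrist_force: [-5.8, 8.1, 28.0]
finger_gap: 0.0009
grip_force: 14.2
```

```bash
python3 -m crank '[[0,0,-10,0,0,0],[0,0,-30,0,0,0],[0,0,-30,0,0,0],[0,0,-30,0,0,0],[0,0,-30,0,0,0],[0,0,-30,0,0,0],[0,0,-30,0,0,0],[0,0,-30,0,0,0]]' 90
python3 - <<'E'
from h import *
snap("scene","scene2")
print([(np.round(d["location"],1).tolist(),round(d["conf"],2)) for d in r.tip_of("scene","lid_top")], w2pix("scene",[.504,-.1915,.056]))
b=cv2.imread("pics/scene2.png"); cv2.imwrite("pics/c4.png",cv2.resize(b[130:210,200:310],None,fx=6,fy=6,interpolation=cv2.INTER_CUBIC))
E
python3 go.py 0.503 -0.1915 0.010 97.5
```

```text
time: 4.72
ee_pos: [0.5044, -0.1921, 0.0828]
eef_rot: [[-0.991, -0.131, -0.001], [-0.131, 0.991, 0.001], [0.001, 0.001, -1.0]]
wrist_force: [0.1, -0.2, -0.9]
finger_gap: 0.0483
grip_force: 0.0
[([170.1, 249.2], 0.83), ([213.6, 242.7], 0.74), ([137.5, 299.5], 0.7)] [168.53348692 251.00008621]
4.82 [ 0.5046 -0.1922  0.083 ] F [ 0.  -1.1  0.7] gap 0.0566 grip 0.0
[ 1.4  0.8 73. ] [ 0.02 -0.02  0.02]
```

View pics/c4.png

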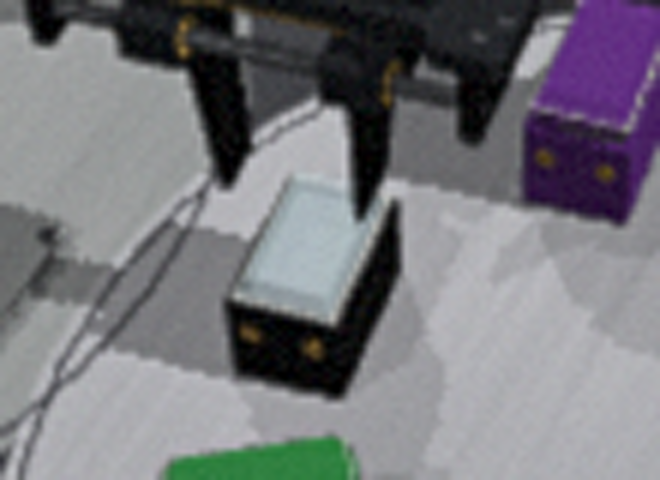

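The lid is down with its lip on the rim, and the open fingers straddle the box.

```bash
python3 -m crank '[[1,1,0,0,0,0],[1,1,0,0,0,0],[1,1,0,0,0,0],[1,1,0,0,0,0],[1,1,5,0,0,0],[1,1,35,0,0,0],[1,1,65,0,0,0],[1,1,73,0,0,0]]' 92; python3 -m crank '[[0,0,0,0,0,0],[0,0,0,0,0,0],[0,0,0,0,0,0],[0,0,0,0,0,0],[0,0,0,0,0,0],[0,0,0,0,0,0],[0,0,0,0,0,0],[0,0,0,0,0,0]]' 35 25; python3 go.py 0.503 -0.1915 0.010 97.5
```

```text
time: 5.48
ee_pos: [0.5021, -0.1906, 0.007]
eef_rot: [[-0.991, -0.131, -0.004], [-0.131, 0.991, 0.002], [0.003, 0.002, -1.0]]
wrist_force: [-1.0, -0.3, -1.5]
finger_gap: 0.0917
grip_force: 0.0
time: 6.15
ee_pos: [0.5037, -0.1914, 0.0107]
eef_rot: [[-0.991, -0.131, 0.001], [-0.131, 0.991, -0.0], [-0.0, -0.0, -1.0]]
wrist_force: [-0.9, -0.4, 5.8]
finger_gap: 0.046
grip_force: 25.0
6.15 [ 0.5037 -0.1914  0.0107] F [-0.9 -0.4  5.8] gap 0.046 grip 25.0
[ 0.7 -0.   0.7] [-0.01  0.03  0.02]
```

```bash
python3 -m crank '[[0,0,-10,0,0,0],[0,0,-40,0,0,0],[0,0,-65,0,0,0],[0,0,-65,0,0,0]]'; python3 go.py 0.533 0.201 0.075 86.1
```

```text
time: 6.48
ee_pos: [0.5051, -0.192, 0.0797]
eef_rot: [[-0.991, -0.131, 0.005], [-0.131, 0.991, -0.003], [-0.005, -0.003, -1.0]]
wrist_force: [0.5, 0.7, -1.2]
finger_gap: 0.0455
grip_force: 25.0
6.48 [ 0.5051 -0.192   0.0797] F [ 0.5  0.7 -1.2] gap 0.0455 grip 25.0
[-79.2 386.    3.8] [-0.16  0.29 11.43]
```

```bash
python3 -m crank '[[-4,20,0,0,0,0],[-12,60,0,0,0,2],[-20,95,0,0,0,4],[-27,130,0,0,0,6],[-34,165,0,0,0,8],[-41,200,0,0,0,9],[-48,235,0,0,0,10],[-55,270,0,0,0,11.4]]'; python3 go.py 0.533 0.201 0.075 86.1
```

```text
time: 7.15
ee_pos: [0.5223, 0.0853, 0.0752]
eef_rot: [[-0.998, 0.068, -0.001], [0.068, 0.998, 0.0], [0.001, 0.0, -1.0]]
wrist_force: [0.2, -0.4, -2.0]
finger_gap: 0.046
grip_force: 25.0
7.15 [0.5223 0.0853 0.0752] F [ 0.2 -0.4 -2. ] gap 0.046 grip 25.0
[ -2.8 116.1   0.2] [ 0.   -0.03 -0.03]
```

```bash
python3 -m crank '[[-1,30,0,0,0,0],[-2,60,0,0,0,0],[-3,85,0,0,0,0],[-3,105,0,0,0,0],[-3,114,0,0,0,0],[-3,114,0,0,0,0],[-3,114,0,0,0,0]]'
python3 - <<'E'
from h import *
for n in ("top","scene"):
    snap(n,n+"3")
    for l in ("stop_face","fusebox_front","jig","lid_top"): print(n,l,[(np.round(d["location"],1).tolist(),round(d["conf"],2)) for d in r.tip_of(n,l)])
a=cv2.imread("pics/top3.png"); b=cv2.imread("pics/scene3.png")
z=lambda im,r0,c0,h,w,k: cv2.resize(im[r0:r0+h,c0:c0+w],None,fx=k,fy=k,interpolation=cv2.INTER_CUBIC)
cv2.imwrite("pics/c5.png",np.hstack([z(a,155,145,110,75,5),z(b,210,350,110,85,5)]))
E
python3 go.py 0.533 0.201 0.075 86.1
```

```text
time: 7.73
ee_pos: [0.5331, 0.1967, 0.0751]
eef_rot: [[-0.998, 0.067, -0.001], [0.067, 0.998, -0.0], [0.001, -0.0, -1.0]]
wrist_force: [-0.5, -0.3, -1.8]
finger_gap: 0.0461
grip_force: 25.0
top stop_face [([195.5, 418.1], 0.7)]
top fusebox_front [([208.6, 317.2], 0.88), ([289.7, 315.0], 0.86)]
top jig [([210.5, 414.2], 0.87), ([220.1, 184.5], 0.85), ([225.6, 264.6], 0.75)]
top lid_top [([193.8, 329.9], 0.86), ([304.8, 318.9], 0.81)]
scene stop_face [([192.9, 162.8], 0.88), ([273.0, 406.2], 0.71)]
scene fusebox_front [([156.7, 295.0], 0.83), ([243.5, 412.2], 0.66), ([220.3, 263.4], 0.61)]
scene jig [([185.5, 173.2], 0.73), ([267.3, 407.4], 0.59)]
scene lid_top [([213.5, 242.7], 0.9), ([224.5, 426.4], 0.67), ([136.2, 298.9], 0.66), ([323.5, 263.1], 0.17)]
8.23 [0.5335 0.1968 0.0754] F [-0.1  0.2 -1.5] gap 0.0457 grip 25.0
[0.8 4.1 0.4] [ 0.01  0.01 -0.  ]
```

View pics/c5.png

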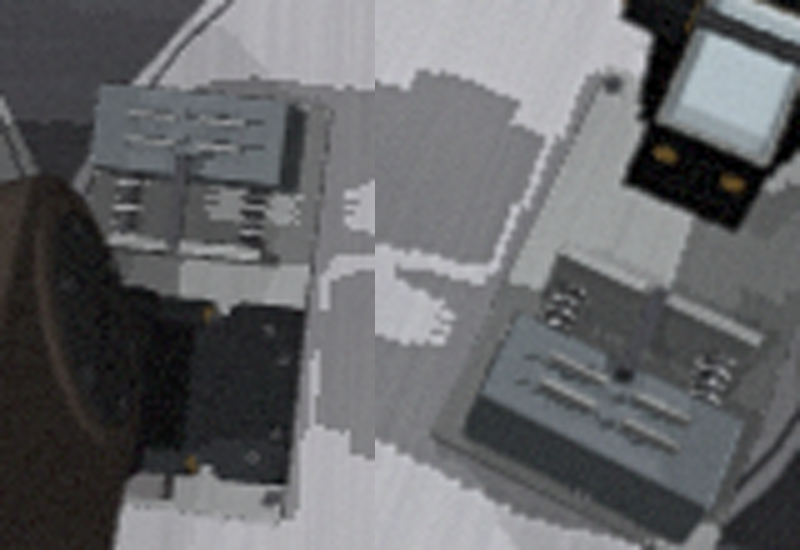

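Top crop: the plate strip is at about (185,250), the pointer runs along x≈180, and the pale bed shows around the gripper. Scene crop: the box front shows its inserts at (665,155) and (732,183), and the plate's top edge runs from (562,243) to (765,335).

Run:
```python
from fit import *
T=lambda p,*m:("top",px(p,5,155,145,0),np.array(m)/1e3)
S=lambda p,*m:("scene",px(p,5,210,350,375),np.array(m)/1e3)
jt=[T((92,163),66,45,46),T((281,190),66,-45,46),T((100,85),106,45,46),T((289,103),106,-45,46),T((292,520),-90,-55,6)]
js=[S((522,313),66,-45,46),S((748,420),66,45,46),S((470,402),106,-45,46),S((700,508),106,45,46),S((562,243),30,-40,48),S((765,337),30,40,48)]
js2=js+[S((610,83),-83,-48,6)]
for o in (jt,js,js2,jt+js): fit(o,[.56,.195,-.07])
print("box by scene"); fit([S((628,182),36,-23,64.5),S((740,230),36,23,64.5)],[.53,.2,-.07])
for p,z in (((183,150),.05),((178,245),.05)): print(pix2w("top",px(p,5,155,145,0),z))
```

```text
[0.5633 0.1974] -3.35
[[1.4, -0.4], [-0.9, 0.4], [-0.0, -0.1], [-0.6, 0.5], [0.5, -0.4]]
[0.5645 0.2007] -4.49
[[-0.3, -1.3], [0.4, -0.7], [-1.3, 1.1], [1.0, 2.0], [0.0, 0.1], [-0.1, -0.5]]
[0.5644 0.1998] -3.75
[[-0.0, -1.4], [0.2, -0.6], [-0.9, 1.3], [0.8, 2.4], [0.1, -0.2], [-0.4, -0.7], [0.2, 0.5]]
[0.5642 0.1994] -4.02
[[0.8, -0.8], [-1.1, -0.2], [-0.6, -0.4], [-0.7, 0.2], [0.3, -1.7], [-0.4, -1.7], [0.0, -1.0], [-1.3, 0.9], [0.6, 1.9], [-0.2, -0.4], [-0.6, -1.0]]
box by scene
[0.5295 0.1974] -2.95
[[-0.2, -0.4], [0.1, 0.4]]
[0.64154817 0.19459838 0.05      ]
[0.59752245 0.19478359 0.05      ]
```

```bash
python3 -m crank '[[0,4,0,0,0,0],[0,4,20,0,0,0],[0,4,40,0,0,0],[0,4,50,0,0,0],[0,4,54,0,0,0],[0,4,56,0,0,0],[0,4,57,0,0,0],[0,4,57,0,0,0]]'; python3 go.py 0.533 0.201 0.0167 86.1
```

```text
time: 8.9
ee_pos: [0.534, 0.2012, 0.0189]
eef_rot: [[-0.998, 0.068, 0.001], [0.068, 0.998, 0.0], [-0.001, 0.0, -1.0]]
wrist_force: [-0.8, -0.8, -0.9]
finger_gap: 0.0456
grip_force: 25.0
8.9 [0.534  0.2012 0.0189] F [-0.8 -0.8 -0.9] gap 0.0456 grip 25.0
[ 1.  -0.3  2.2] [0.02 0.05 0.02]
```

```bash
python3 -m crank '[[0,0,0.5,0,0,0],[0,0,1,0,0,0],[0,0,1.3,0,0,0],[0,0,1.6,0,0,0],[0,0,1.6,0,0,0],[0,0,1.6,0,0,0]]'; python3 go.py 0.533 0.201 0.0167 86.1;python3 -m crank '[[0,0,0.4,0,0,0],[0,0,0.7,0,0,0],[0,0,0.7,0,0,0],[0,0,0.7,0,0,0]]'
```

```text
time: 9.4
ee_pos: [0.5337, 0.2011, 0.0168]
eef_rot: [[-0.998, 0.068, 0.0], [0.068, 0.998, 0.0], [-0.0, 0.0, -1.0]]
wrist_force: [-0.8, -0.1, -2.2]
finger_gap: 0.0462
grip_force: 25.0
9.4 [0.5337 0.2011 0.0168] F [-0.8 -0.1 -2.2] gap 0.0462 grip 25.0
[ 0.7 -0.1  0.1] [0.01 0.01 0.02]
time: 9.73
ee_pos: [0.5338, 0.2011, 0.0167]
eef_rot: [[-0.998, 0.068, 0.001], [0.068, 0.998, 0.0], [-0.001, 0.0, -1.0]]
wrist_force: [-3.1, -0.5, 7.3]
finger_gap: 0.0459
grip_force: 25.0
```

```bash
python3 -m crank '[[-2,0,-0.5,0,0,0],[-7,0,-0.5,0,0,0],[-12,0,-0.5,0,0,0],[-16,0,-0.5,0,0,0],[-18,0,-0.5,0,0,0],[-19,0,-0.5,0,0,0],[-20,0,-0.5,0,0,0],[-20,0,-0.5,0,0,0]]'; python3 -c "
from h import *; s=r.sense(); print(s['torque'],s['wrist_force'])"
```

```text
time: 10.4
ee_pos: [0.5538, 0.1997, 0.0167]
eef_rot: [[-0.998, 0.068, -0.0], [0.068, 0.998, 0.0], [0.0, 0.0, -1.0]]
wrist_force: [-3.4, 0.4, 5.6]
finger_gap: 0.046
grip_force: 25.0
[ 0.02958714  0.55368777 -0.03844162] [-3.44324713  0.42050893  5.63148821]
```

```bash
python3 -m crank '[[-1,0,-0.3,0,0,0],[-2,0,-0.3,0,0,0],[-2,0,-0.3,0,0,0]]' | grep -E "ee_pos|wrist"; python3 -m crank '[[-1,0,0,0,0,0],[-2,0,0,0,0,0],[-2,0,0,0,0,0]]'| grep -E "ee_pos|wrist";python3 -m crank '[[-1,0,0,0,0,0],[-2,0,0,0,0,0],[-2,0,0,0,0,0]]'| grep -E "ee_pos|wrist";python3 -m crank '[[-1,0,0,0,0,0],[-2,0,0,0,0,0],[-2,0,0,0,0,0]]'| grep -E "ee_pos|wrist"; python3 -c "
from h import *; s=r.sense(); print(s['torque'],s['wrist_force'],s['time'])"
```

```text
ee_pos: [0.5562, 0.1995, 0.0167]
wrist_force: [0.4, 1.1, -0.0]
ee_pos: [0.5578, 0.1994, 0.0167]
wrist_force: [-0.3, -0.6, 0.2]
ee_pos: [0.5589, 0.1993, 0.0168]
wrist_force: [-4.3, 1.0, 1.5]
ee_pos: [0.5606, 0.1992, 0.0168]
wrist_force: [-6.2, 0.9, 2.2]
[ 0.16854573  0.95299281 -0.12844656] [-6.18448943  0.89281061  2.2050576 ] 11.4
```

```bash
for i in 1; do python3 -m crank '[[-1,0,0,0,0,0],[-2,0,0,0,0,0],[-3,0,0,0,0,0],[-3,0,0,0,0,0],[-3,0,0,0,0,0]]' - 40 | grep -E "ee_pos|wrist"; python3 -m crank '[[-1,0,0,0,0,0],[-2,0,0,0,0,0],[-3,0,0,0,0,0],[-3,0,0,0,0,0],[-3,0,0,0,0,0]]'| grep -E "ee_pos|wrist|gap"; done
python3 - <<'E'
from h import *
for n in ("top","scene"): snap(n,n+"4")
s=r.sense(); print(s['torque'],s['wrist_force'],s['time'])
a=cv2.imread("pics/top4.png"); b=cv2.imread("pics/scene4.png")
z=lambda im,r0,c0,h,w,k: cv2.resize(im[r0:r0+h,c0:c0+w],None,fx=k,fy=k,interpolation=cv2.INTER_CUBIC)
cv2.imwrite("pics/c6.png",np.hstack([z(a,160,150,70,50,8),z(b,240,360,70,50,8)]))
E
```

```text
ee_pos: [0.5632, 0.199, 0.0168]
wrist_force: [-7.0, 1.2, 3.9]
ee_pos: [0.5658, 0.1988, 0.0168]
wrist_force: [-10.6, 1.7, 5.0]
finger_gap: 0.0455
[ 0.18505306  1.54219122 -0.1267976 ] [-10.11284191   0.94967018   5.60031257] 12.3333
```

View pics/c6.png

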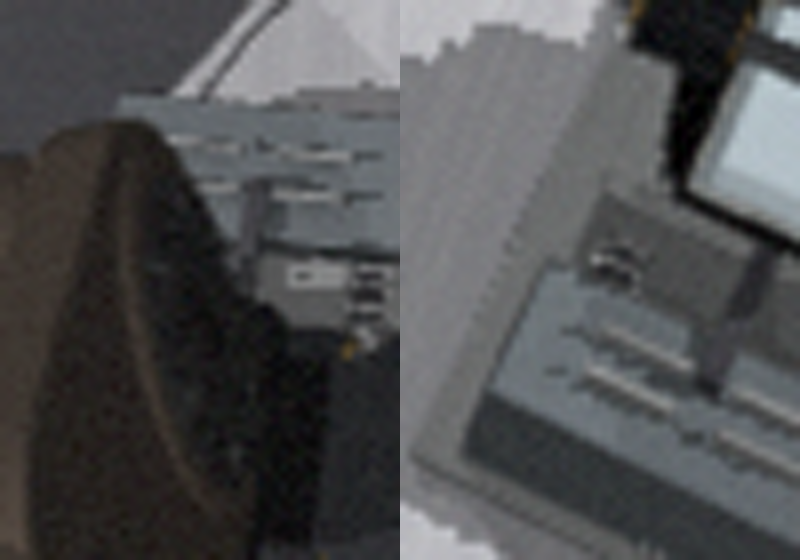

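The pointer tip is at scene crop (705,385), right at the first rib, so travel is about 6–7 mm. That agrees with contact at TCP x≈0.559. The z moment suggests a slight yaw error, so I'll turn a little while advancing.

```bash
T='from h import *
s=r.sense(); print(s["torque"].round(3),s["wrist_force"].round(2),s["ee_pos"].round(4),s["time"])'
python3 -m crank '[[-1,0,0,0,0,0.2],[-2,0,0,0,0,0.4],[-2,0,0,0,0,0.4],[-2,0,0,0,0,0.4]]' >/dev/null; python3 -c "$T"; python3 -m crank '[[0,0,0,0,0,0.2],[0,0,0,0,0,0.4],[0,0,0,0,0,0.4],[0,0,0,0,0,0.4]]'>/dev/null; python3 -c "$T"
```

```text
[ 0.463  1.693 -0.134] [-11.11   3.04   6.25] [0.5676 0.1988 0.0168] 12.6667
[0.662 1.634 0.046] [-10.14   4.18   5.43] [0.5677 0.199  0.0168] 13.0
```

```bash
T='from h import *
s=r.sense(); R=s["eef_rot"]; print(s["torque"].round(3),s["wrist_force"].round(2),s["ee_pos"].round(4),s["time"],"yaw",np.degrees(np.arctan2(R[1,1],R[0,1])).round(2))'
python3 -m crank '[[0,0.3,0,0,0,0],[0,0.5,0,0,0,0],[0,0.5,0,0,0,0],[0,0.5,0,0,0,0]]' >/dev/null; python3 -c "$T"; python3 -m crank '[[-1,0,0,0,0,0],[-2,0,-0.2,0,0,-0.1],[-3,0,-0.2,0,0,-0.2],[-3.4,0,-0.2,0,0,-0.2],[-3.4,0,-0.2,0,0,-0.2],[-3.4,0,-0.2,0,0,-0.2]]'>/dev/null; python3 -c "$T"
```

```text
[ 0.089  1.591 -0.106] [-10.86  -0.06   6.34] [0.5677 0.1991 0.0168] 13.3333 yaw 85.32
[ 0.156  2.028 -0.12 ] [-12.79  -0.12   6.46] [0.5705 0.1988 0.0169] 13.8333 yaw 85.51
```

Run:
```python
from h import *
for n in ("top","scene"): snap(n,n+"5")
a=cv2.imread("pics/top5.png"); b=cv2.imread("pics/scene5.png")
z=lambda im,r0,c0,h,w,k: cv2.resize(im[r0:r0+h,c0:c0+w],None,fx=k,fy=k,interpolation=cv2.INTER_CUBIC)
cv2.imwrite("pics/c7.png",np.hstack([z(a,165,160,50,32,10),z(b,240,370,50,48,10)]))
```

```text
(no output)
```

View pics/c7.png

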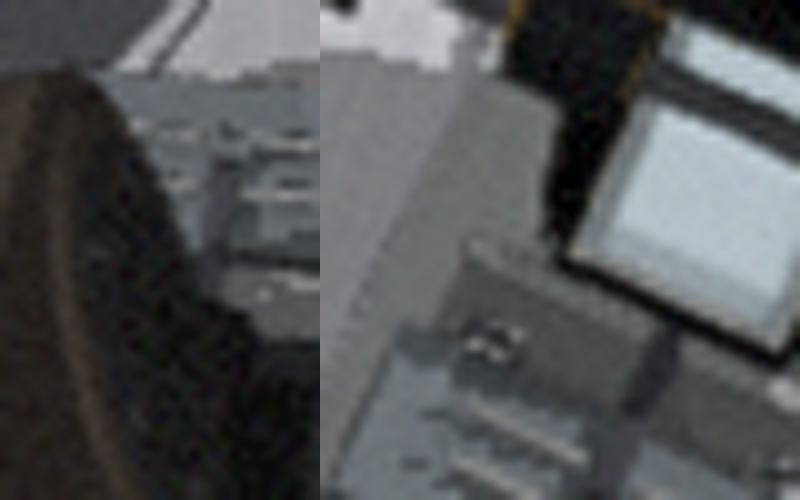

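Run:
```python
from h import *
a=cv2.imread("pics/top5.png"); b=cv2.imread("pics/scene5.png")
z=lambda im,r0,c0,h,w,k: cv2.resize(im[r0:r0+h,c0:c0+w],None,fx=k,fy=k,interpolation=cv2.INTER_CUBIC)
m=lambda im: cv2.convertScaleAbs(im,alpha=1.8,beta=-60)
cv2.imwrite("pics/c8.png",m(np.hstack([z(a,170,170,27,22,18),z(b,275,380,27,22,18)])))
```

View pics/c8.png

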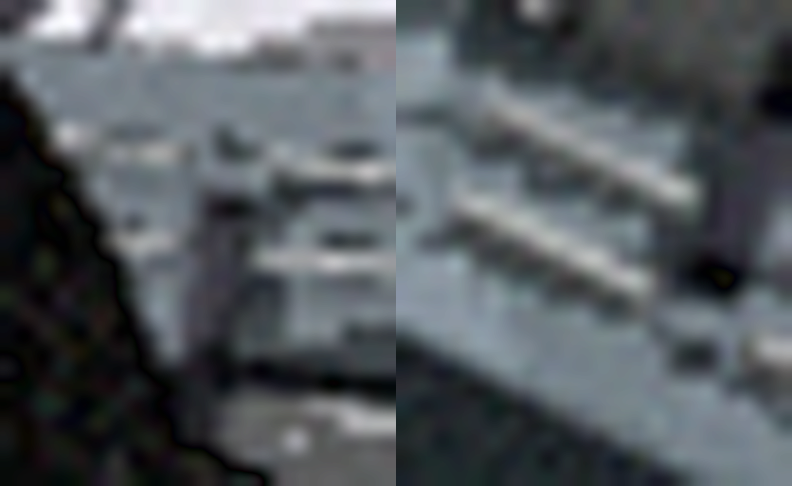

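The pointer dot stands about midway between the two ribs: top crop (232,205) with ribs at 251 and 160, scene crop (718,278) with ribs at 218 and 320. The TCP travel of about 12 mm since contact agrees, so I'm handing the job in.

```bash
python3 -c "
from h import *; s=r.sense(); print(s['wrist_force'],s['ee_pos'],s['time']); print(r.sign_off())"
```

```text
[-12.60204681   0.07652646   7.32728824] [0.57046179 0.19878007 0.01689104] 13.9333
the job is handed in; nothing more can be done
None
```

I pressed the lid home and handed the job in at about 14 s with the arm still holding the box on the bed, centred and square against the stop plate. The plate is pushed back about 12 mm, where the push should be about 9 N; the wrist reads 12.6 N, and I put the extra down to friction on the bed.

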